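Pass a can into the test cell through its two-door chute

ROBOT

A 7-joint arm with a two-finger parallel gripper is mounted at the origin on a cart in front of the work surface, level with it; the furniture and walls round the work are solid. World frame = base frame: x ahead of the robot, y to its left, z up, the work surface at z = 0. Lengths are in m, angles in rad, forces in N, time in s.
With the tool pointing down it reaches from about 0.4 to 0.85 m from the base axis. Payload 4.5 kg.
Tool frame: the origin (TCP) lies on the centre line of the jaws, within the pads' length; the fingertips stand 11 mm ahead of it and the grasp point (between the pads) lies 8 mm behind it; z points along the fingers, y is the line along which they close (so a half turn about z gives the same grasp; the last joint's range is limited). The gripper opens to 88 mm and grips with 3 to 60 N. Pads are 18 mm wide; open, the fingers measure 123 mm over their backs; the gripper's body (75 mm by 187 mm) begins 45 mm behind the grasp point.
Start: joints at [1.143, 0.689, -0.195, 1.565, 0.157, 0.902, -0.215], TCP at [0.279, -0.56, 0.25] pointing down, gripper open.
Joint ranges: [-3.01, 3.01], [-0.46, 2.08], [-1.47, 1.51], [0.13, 2.56], [-1, 4.14], [0.04, 2.09], [-2.66, 2.66]. Speed limits (rad/s): [2.57, 2.57, 3.14, 3.14, 3.14, 3.14, 3.14].

INTERFACE

Orientations are given as a unit quaternion [x, y, z, w].
In Python, from plant import * gives the robot as it stands. The module is installed in compiled form; this text tells all that it offers.
- The arm moves only by the tool send_rows, never from a script. Its argument "motion" is a list of rows, each an object of numbers: "x", "y", "z": the shift along the tool's x, y, z in cm; "rx", "ry", "rz": the turn, a rotation vector about the tool's x, y, z in rad; "jaw": the finger opening in cm, from 0 to 8.81. In form: [{"x": .., "y": .., "z": .., "rx": .., "ry": .., "rz": .., "jaw": ..}, ...]. A call has exactly 5 rows; each row shifts and turns the commanded pose from where the row before left it, along the tool's axes as they then stand; what a row does not reach is not made up. A row lasts 1/10 s, in which the tool goes at most 50 mm and 8.59 degrees, less where a joint would pass 70% of its speed; a pose out of reach is approached as far as the arm can. A call is refused whole if a number of a shift passes 5 or a number of a turn 0.15, either way. A call with a gripper value outside its range is refused whole. The fingers move at their own pace and stop on an object; "grip_force" is the grip in N (left out, the last holds). Time passes only in rows, so rows that do not move let the fingers close, or fill a call up. It gives the time, the measured TCP pose, the force, the opening and the grip force at its end, in the units of the state.
- get_state(): the state, without advancing time (a new reading comes with each control period).
- snapshot(name): name is "side" or "top" or "wrist"; returns a dict with "img" (384x512x3 uint8, red, green, blue), "vertical_fov" (degrees; the focal length in pixels is half the picture's height over the tangent of half this angle, whatever the lens; pixels are square), "cx", "cy" (the principal point, pixels), "D" ([k1, k2, p1, p2, k3] as OpenCV has them; the pictures are not rectified), "extrinsics" (4x4, takes a point from camera to world coordinates). Camera axes: x right, y up, looking along -z (the intrinsics and any distortion apply to the point x, -y, -z); pixel columns grow to the right and rows downward; lengths in m; the calibration is good to about 2 mm. A picture is of the moment at which its call begins. There is no depth.
- finish_job(): hands the job in; it is judged then, once.
The state is a dict: "clock": time; "q": joint angles; "qd": joint speeds; "joint_torque": joint torques, N m; "tool_pos": TCP position; "eef_rot": TCP orientation; "contact_force": force on the tool from outside, world axes, zero at the start; "moment": the same for the moment, N m; "opening": opening from 0.0 (shut) to 1.0 (fully open); "finger_force": force on a finger pad.
Only numpy, scipy, OpenCV 4.12 (cv2) and the standard library are available. Lean on these libraries where they do the work, as an engineer would, in place of code of your own. Each camera call takes 0.05 s, during which the arm holds its last target. There are 200 camera calls.

TASK

Take the white can that lies loose on the bench (not those in the blue trays) and lay it crosswise in the front chamber of the grey pass box, in the opening that the yellow shutter leaves free. Slide the yellow outer shutter fully shut, and only then lift the red inner gate all the way up and let go of it, so that the can rolls down into the cell behind; both doors must never be open together, and at the end the shutter is shut, the gate up and the can in the cell.

Things in the scene. Friction and masses are not known exactly. Their poses are not given: they have to be found in the camera images.
- can_center (a point): Centre of the loose white sleeved can, a cylinder 43 mm in diameter and 75 mm long, about 0.1 kg, lying on its side on the bench (centre 21.5 mm above the bench). Its y axis is the can's long axis, level; grasp it across the 43 mm diameter. It rolls freely, so its x and z axes may point anywhere round that axis.
- chamber (a point): Middle of the front chamber's floor in the grey pass box (274 x 112 mm), 28 mm above the bench. x: level, from chamber to cell, away from the robot; y: level, to the left; z: up. Inside (mm): x -70 to 70, y -50 to 50, rim at z = 55. Floor slopes 5 degrees down to +x: a can lying along y at x = 0 has its centre at z = 22 and, let go, rolls to the gate at x = 74. Cell: x 80 to 192, roofed.
- shutter_knob (a point): Point to pinch on the outer door's round black knob (22 mm diameter, 38 mm high): on its axis, 24 mm above the yellow shutter's top, 14 mm below the knob's top. The shutter is a level plate 144 x 112 x 6 mm sliding on runners along the box's y; shut, the knob stands over the middle of the chamber. It may be pinched from above or pushed. Axes as chamber.
- shutter (a joint): Outer door (yellow shutter), m: 0 = shut over the front chamber, 0.13 = fully open (slid towards the box's -y); starts open at 0.11 to 0.13. Moves with about 1.5 N and stays where it is left.
- gate_knob (a point): Point to pinch on the inner door's round black knob (22 mm diameter, 38 mm high): on its axis, 24 mm above the red bracket, 14 mm below the knob's top. The bracket lies over the cell's clear roof and carries the gate, a red upright plate between chamber and cell; pinch the knob from above and lift it straight up by 60 mm. It stands 125 mm along x from chamber.
- gate (a joint): Inner door (red gate), m: 0 = down, closed; 0.06 = fully up, open. Starts down. Lifts straight up with about 5 N and stays where it is left. The can passes under it from about 0.045.
There are look-alikes about, which are no part of the job. Leave any turquoise look-alike of the part that bears can_center alone.

How it is judged:
By the outcome, as a careful person would: the job done as asked, in the order asked, and still so for the second after the job is handed in, with the robot touching nothing.
It also fails if it takes over 48 s, if anything falls off the work surface, if the arm or the gripper's body presses on something with over 40 N, if the wrist force passes 120 N, or if a joint passes its speed limit or range.

## Working session

There is one attempt and no reset: what is moved stays moved. The work goes in short steps, Python scripts to look and compute and a tool call to move; the robot and the scene stay as the last step left them, time stands still between calls to the robot, and variables do not carry over. Pictures are saved under pics/ and viewed, at most 10 in all, crops included, and the job is handed in when it is done.

Besides the shell and the picture viewer there is one more tool, called after "Request:" by a JSON object that holds its "op" and its "data". send_rows: Moves the arm, as the interface text tells. Its arguments: {"type":"object","properties":{"motion":{"type":"array"},"grip_force":{"type":"number"}},"required":["motion"]}

```bash
mkdir -p pics
cat > h.py <<'E'
from plant import *
import numpy as np, cv2
def snap(n):
    s=snapshot(n); h,w=s["img"].shape[:2]
    f=h/2/np.tan(np.radians(s["vertical_fov"])/2)
    s["K"]=np.array([[f,0,s["cx"]],[0,f,s["cy"]],[0,0,1]]); s["D"]=np.array(s["D"],float); s["E"]=np.array(s["extrinsics"]); return s
def ray(s,uv):
    p=cv2.undistortPoints(np.array(uv,float).reshape(-1,1,2),s["K"],s["D"]).reshape(-1,2)
    d=np.c_[p[:,0],-p[:,1],-np.ones(len(p))]@s["E"][:3,:3].T
    return s["E"][:3,3],d
def onz(s,uv,z):
    o,d=ray(s,uv); return o+d*((z-o[2])/d[:,2])[:,None]
def save(s,name,crop=None,k=1):
    im=s["img"][:,:,::-1]
    if crop: im=im[crop[1]:crop[3],crop[0]:crop[2]]
    cv2.imwrite("pics/"+name,cv2.resize(im,None,fx=k,fy=k,interpolation=cv2.INTER_CUBIC))
E
python3 - <<'E'
from h import *
import pickle
a=snap("top");b=snap("side")
pickle.dump((a,b),open("ab.pkl","wb"))
cv2.imwrite("pics/a.png",cv2.resize(a["img"][:,:,::-1],(800,600)))
cv2.imwrite("pics/b.png",cv2.resize(b["img"][:,:,::-1],(800,600)))
for s in(a,b):print(s["E"].round(3),s["vertical_fov"],s["D"])
s=get_state();print(s["tool_pos"],s["eef_rot"],s["clock"])
E
```

```text
[[-1.000e-03  9.930e-01 -1.190e-01  4.050e-01]
 [-1.000e+00 -2.000e-03 -7.000e-03  4.300e-02]
 [-7.000e-03  1.190e-01  9.930e-01  1.034e+00]
 [ 0.000e+00  0.000e+00  0.000e+00  1.000e+00]] 54.570228292107366 [-0.07718709  0.          0.          0.          0.        ]
[[-0.997  0.029 -0.072  0.444]
 [-0.076 -0.545  0.835  0.881]
 [-0.015  0.838  0.545  0.632]
 [ 0.     0.     0.     1.   ]] 50.55281299723873 [-0.08214648  0.          0.          0.          0.        ]
[ 0.2781939  -0.55908387  0.24900522] [ 9.73454897e-01  2.28877509e-01 -2.43308655e-04 -7.68824387e-04] 0.1
```

View pics/a.png

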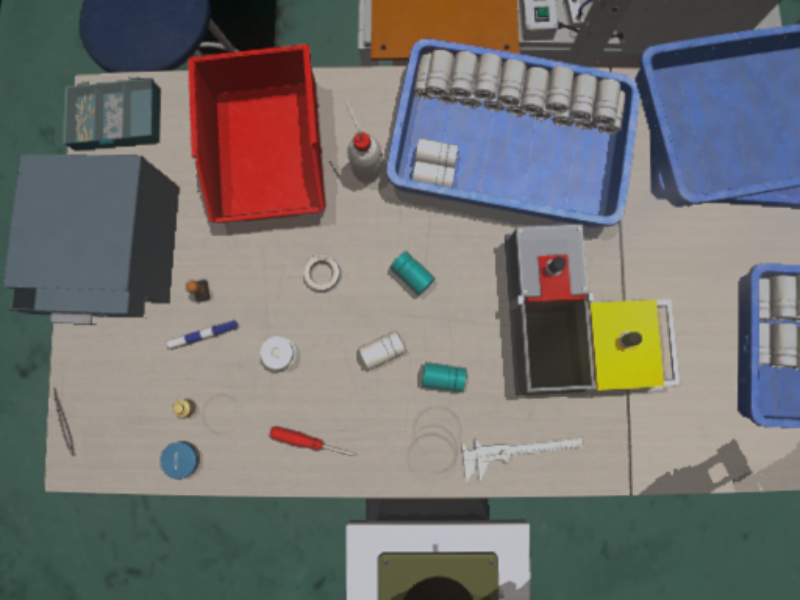

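View pics/b.png

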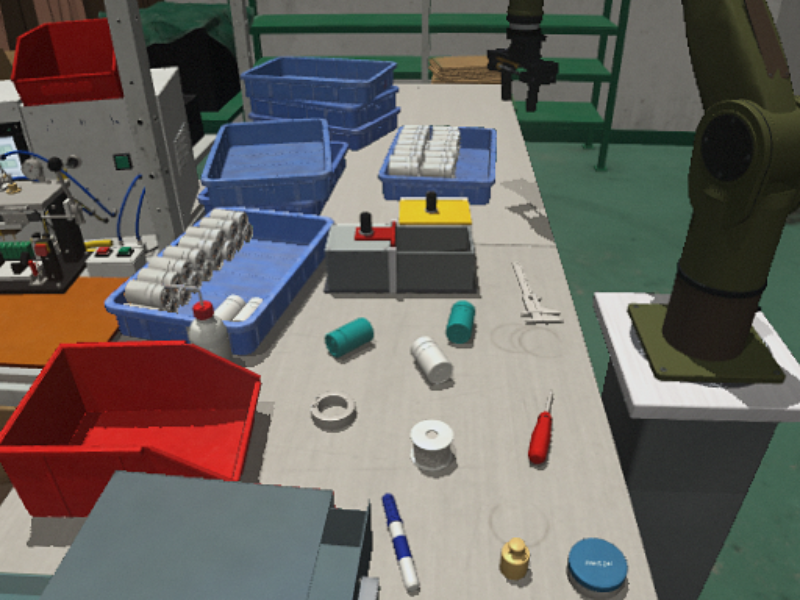

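Top view (800x600 px): the loose white can is at (382,350). It could be confused with the turquoise cans (412,273) and (444,377), the white spool (277,353), the white ring (322,273), and the tray cans (436,163), (780,320). I choose (382,350): white, lying on its side, loose. The pass box chamber is at (558,343), the shutter knob at (630,340) and the gate knob at (555,267).

Run:
```python
from h import *
import pickle
a,b=pickle.load(open("ab.pkl","rb"))
k=1/1.5625
def blob(s,mask,box):
    x0,y0,x1,y1=[int(v*k) for v in box]; m=np.zeros(mask.shape,np.uint8); m[y0:y1,x0:x1]=mask[y0:y1,x0:x1]
    c=max(cv2.findContours(m,cv2.RETR_EXTERNAL,cv2.CHAIN_APPROX_NONE)[0],key=cv2.contourArea)
    return c
A=cv2.cvtColor(a["img"],cv2.COLOR_RGB2HSV);B=cv2.cvtColor(b["img"],cv2.COLOR_RGB2HSV)
for n,s,H,box in(("can a",a,A,(350,325,412,375)),("can b",b,B,(405,330,460,390))):
    c=blob(s,((H[...,1]<28)&(H[...,2]>150)).astype(np.uint8),box)
    r=cv2.minAreaRect(c);bp=cv2.boxPoints(r);print(n,r,cv2.contourArea(c));print(onz(s,[r[0]],0.0215 if 'a'==n[-1] else .0215),onz(s,bp,.025).round(4).tolist())
for z in(.087,.09):
  for n,s,H,box in(("yel a",a,A,(580,285,690,400)),("yel b",b,B,(390,190,480,230))):
    c=blob(s,((abs(H[...,0].astype(int)-29)<5)&(H[...,1]>150)).astype(np.uint8),box)
    r=cv2.minAreaRect(c);w=onz(s,cv2.boxPoints(r),z);print(n,z,r[2],w.round(4).tolist(),w.mean(0))
for n,s,H,box in(("sk a",a,A,(615,325,650,355)),("sk b",b,B,(422,188,442,215)),("gk a",a,A,(540,253,572,282)),("gk b",b,B,(356,208,375,242))):
    c=blob(s,(H[...,2]<75).astype(np.uint8),box)
    print(n,c.reshape(-1,2).min(0),c.reshape(-1,2).max(0),cv2.minAreaRect(c))
save(a,"c.png",(200,130,460,270),3)
```

```text
can a ((242.80003356933594, 220.60003662109375), (18.782970428466797, 26.832813262939453), 63.43495178222656) 329.5
[[0.45884076 0.09871652 0.0215    ]] [[0.4652, 0.1426, 0.025], [0.4978, 0.0775, 0.025], [0.4521, 0.0546, 0.025], [0.4198, 0.1194, 0.025]]
can b ((276.0, 229.5), (37.0, 34.0), 90.0) 803.5
[[0.45220165 0.09632676 0.0215    ]] [[0.4978, 0.0258, 0.025], [0.4104, 0.0211, 0.025], [0.4118, 0.1672, 0.025], [0.4891, 0.1715, 0.025]]
yel a 0.087 85.76361083984375 [[0.5234, -0.2516, 0.087], [0.5316, -0.365, 0.087], [0.3871, -0.369, 0.087], [0.3801, -0.2572, 0.087]] [ 0.45554786 -0.3106938   0.087     ]
yel b 0.087 90.0 [[0.5302, -0.3583, 0.087], [0.3856, -0.3649, 0.087], [0.3882, -0.2659, 0.087], [0.5238, -0.2595, 0.087]] [ 0.45693905 -0.31212623  0.087     ]
yel a 0.09 85.76361083984375 [[0.523, -0.2506, 0.09], [0.5312, -0.3637, 0.09], [0.3872, -0.3677, 0.09], [0.3802, -0.2563, 0.09]] [ 0.45538704 -0.30957349  0.09      ]
yel b 0.09 90.0 [[0.5298, -0.3515, 0.09], [0.3859, -0.358, 0.09], [0.3885, -0.2596, 0.09], [0.5233, -0.2532, 0.09]] [ 0.45686931 -0.30556625  0.09      ]
sk a [398 214] [409 221] ((403.5, 217.5), (7.0, 11.0), 90.0)
sk b [272 123] [279 135] ((275.5, 129.0), (12.0, 7.0), 90.0)
gk a [351 165] [361 174] ((355.8902587890625, 169.48780822753906), (6.871645927429199, 10.77599048614502), 51.34019470214844)
gk b [231 136] [238 150] ((233.77000427246094, 142.88999938964844), (14.142135620117188, 6.646804332733154), 81.8698959350586)
```

View pics/c.png

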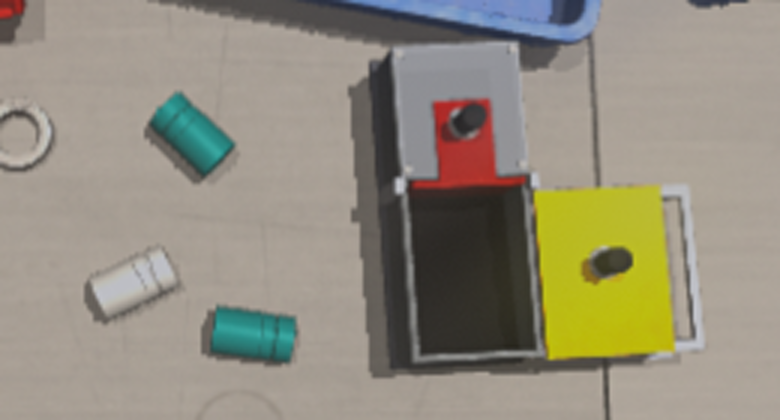

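The crop confirms the choice: the white loose can is at crop (133,283), separate from the turquoise cans. Next I plan the arc to the can, with constant rows, and triangulate the knobs.

```bash
cat >> h.py <<'E'
from scipy.spatial.transform import Rotation as R
def pose():
    s=get_state(); r=R.from_quat(s["eef_rot"]); return np.array(s["tool_pos"]),r,s
def plan(pos,thy,n):
    """n equal rows to TCP pos with the tool's y at world angle thy (deg, mod 180), tool down. shift-then-turn"""
    p,r,s=pose(); m=r.as_matrix(); th=np.degrees(np.arctan2(m[1,1],m[0,1])); d=(thy-th+90)%180-90
    goal=R.from_matrix(np.c_[[np.cos(np.radians(th+d-270)),np.sin(np.radians(th+d-270)),0],[np.cos(np.radians(th+d)),np.sin(np.radians(th+d)),0],[0,0,-1]])
    rv=(r.inv()*goal).as_rotvec()/n
    S=sum(R.from_rotvec(rv*k).as_matrix() for k in range(n))
    sh=np.linalg.solve(S,r.inv().apply(np.array(pos)-p))*100
    print("at",p.round(4),"thy",round(th,2),"tilt z",m[:,2].round(3),"t",round(s["clock"],2),"open",round(s["opening"],3),"F",np.round(s["contact_force"],1),"ff",s["finger_force"])
    print("rows",n,"shift cm",sh.round(2),"turn",rv.round(4))
def tri(s1,u1,s2,u2):
    o1,d1=ray(s1,[u1]);o2,d2=ray(s2,[u2]);d1=d1[0];d2=d2[0]
    t=np.linalg.lstsq(np.c_[d1,-d2],o2-o1,rcond=None)[0]
    return (o1+d1*t[0]+o2+d2*t[1])/2, np.linalg.norm(o1+d1*t[0]-o2-d2*t[1])
E
python3 - <<'E'
from h import *
import pickle
a,b=pickle.load(open("ab.pkl","rb"))
print(tri(a,(403.5,217.5),b,(275.5,129)),tri(a,(355.9,169.5),b,(233.8,142.9)))
plan((.456,.098,.2),26.6,20)
E
```

```text
(array([ 0.4630524 , -0.31021346,  0.10577498]), np.float64(0.004122766501476445)) (array([ 0.58331413, -0.19122445,  0.11203053]), np.float64(0.0018472903204384888))
at [ 0.2782 -0.5591  0.249 ] thy -63.54 tilt z [-0.001  0.001 -1.   ] t 0.1 open 1.001 F [-0.1  0.1 -0.7] ff 0.0
rows 20 shift cm [-0.07 -3.78  0.25] turn [-0.0001  0.0001  0.0784]
```

Run:
```python
from h import *
plan((.456,.098,.2),26.4,20)
```

```text
at [ 0.2782 -0.5591  0.249 ] thy -63.54 tilt z [-0.001  0.001 -1.   ] t 0.1 open 1.001 F [-0.1  0.1 -0.7] ff 0.0
rows 20 shift cm [ 3.76 -0.37  0.25] turn [-0.0001 -0.0001 -0.0785]
```

Request:
{"op": "send_rows", "data": {"motion": [{"x":3.76,"y":-0.37,"z":0.25,"rz":-0.0785,"jaw":8.8},{"x":3.76,"y":-0.37,"z":0.25,"rz":-0.0785,"jaw":8.8},{"x":3.76,"y":-0.37,"z":0.25,"rz":-0.0785,"jaw":8.8},{"x":3.76,"y":-0.37,"z":0.25,"rz":-0.0785,"jaw":8.8},{"x":3.76,"y":-0.37,"z":0.25,"rz":-0.0785,"jaw":8.8}]}}

```text
schema error: expected keys x, y, z, rx, ry, rz, jaw
```

Request:
{"op": "send_rows", "data": {"motion": [{"x":3.76,"y":-0.37,"z":0.25,"rz":-0.0785,"jaw":8.8},{"x":3.76,"y":-0.37,"z":0.25,"rz":-0.0785,"jaw":8.8},{"x":3.76,"y":-0.37,"z":0.25,"rz":-0.0785,"jaw":8.8},{"x":3.76,"y":-0.37,"z":0.25,"rz":-0.0785,"jaw":8.8},{"x":3.76,"y":-0.37,"z":0.25,"rz":-0.0785,"jaw":8.8}]}}

```text
schema error: expected keys x, y, z, rx, ry, rz, jaw
```

Run:
```python
from h import *
import pickle
plan((.456,.098,.2),26.4,10)
w=snap("wrist");pickle.dump(w,open("w1.pkl","wb"));save(w,"w1.png",None,1.5);print(w["E"].round(3),w["D"],w["vertical_fov"])
```

```text
at [ 0.2782 -0.5591  0.249 ] thy -63.54 tilt z [-0.001  0.001 -1.   ] t 0.1 open 1.001 F [-0.1  0.1 -0.7] ff 0.0
rows 10 shift cm [ 7.48 -1.04  0.49] turn [-1.00e-04 -1.00e-04 -1.57e-01]
[[ 0.445  0.863  0.24   0.341]
 [-0.895  0.43   0.116 -0.529]
 [-0.003 -0.267  0.964  0.385]
 [ 0.     0.     0.     1.   ]] [0.0037241 0.        0.        0.        0.       ] 63.32030950543771
```

View pics/w1.png

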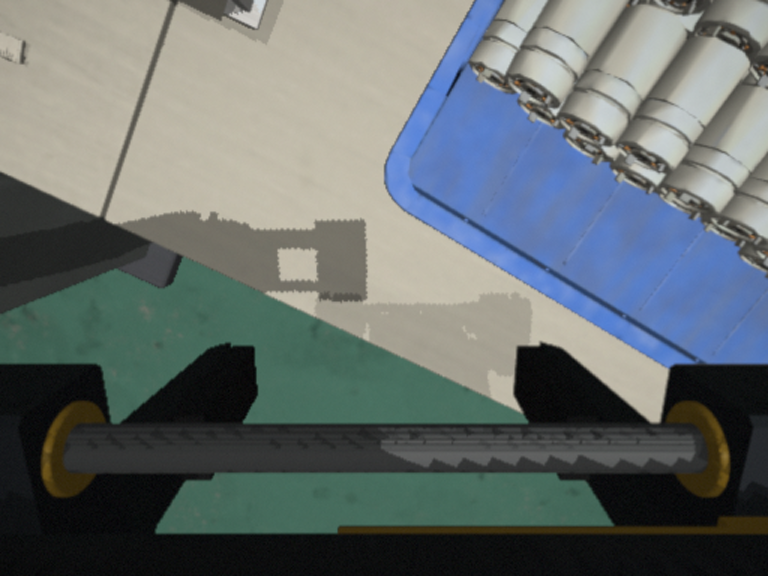

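The wrist picture shows only bench and tray, because the move was refused (all keys are required). I'll resend it with every key.

Request:
{"op": "send_rows", "data": {"motion": [{"x":3.76,"y":-0.37,"z":0.25,"rx":0,"ry":0,"rz":-0.0785,"jaw":8.8},{"x":3.76,"y":-0.37,"z":0.25,"rx":0,"ry":0,"rz":-0.0785,"jaw":8.8},{"x":3.76,"y":-0.37,"z":0.25,"rx":0,"ry":0,"rz":-0.0785,"jaw":8.8},{"x":3.76,"y":-0.37,"z":0.25,"rx":0,"ry":0,"rz":-0.0785,"jaw":8.8},{"x":3.76,"y":-0.37,"z":0.25,"rx":0,"ry":0,"rz":-0.0785,"jaw":8.8}]}}

```text
clock: 0.65
tool_pos: [0.4211, -0.4351, 0.2368]
eef_rot: [0.909, 0.416, 0.0, -0.0]
contact_force: [-0.6, 0.1, -0.5]
opening: 0.995
finger_force: 0.0
```

Request:
{"op": "send_rows", "data": {"motion": [{"x":3.76,"y":-0.37,"z":0.25,"rx":0,"ry":0,"rz":-0.0785,"jaw":8.8},{"x":3.76,"y":-0.37,"z":0.25,"rx":0,"ry":0,"rz":-0.0785,"jaw":8.8},{"x":3.76,"y":-0.37,"z":0.25,"rx":0,"ry":0,"rz":-0.0785,"jaw":8.8},{"x":3.76,"y":-0.37,"z":0.25,"rx":0,"ry":0,"rz":-0.0785,"jaw":8.8},{"x":3.76,"y":-0.37,"z":0.25,"rx":0,"ry":0,"rz":-0.0785,"jaw":8.8}]}}

```text
clock: 1.15
tool_pos: [0.5042, -0.2666, 0.2244]
eef_rot: [0.811, 0.585, 0.0, -0.0]
contact_force: [0.5, -0.0, -0.5]
opening: 0.995
finger_force: 0.0
```

Run:
```python
from h import *
import pickle
plan((.456,.098,.2),26.4,10)
w=snap("wrist");pickle.dump(w,open("w1.pkl","wb"));save(w,"w2.png",None,1.5);print(w["E"].round(3))
```

```text
at [ 0.5042 -0.2666  0.2244] thy -18.38 tilt z [ 0.  0. -1.] t 1.15 open 0.995 F [ 0.5 -0.  -0.5] ff 0.0
rows 10 shift cm [ 3.75 -0.38  0.24] turn [ 0.     -0.     -0.0782]
[[ 0.949  0.304  0.085  0.527]
 [-0.316  0.915  0.252 -0.202]
 [-0.001 -0.266  0.964  0.36 ]
 [ 0.     0.     0.     1.   ]]
```

View pics/w2.png

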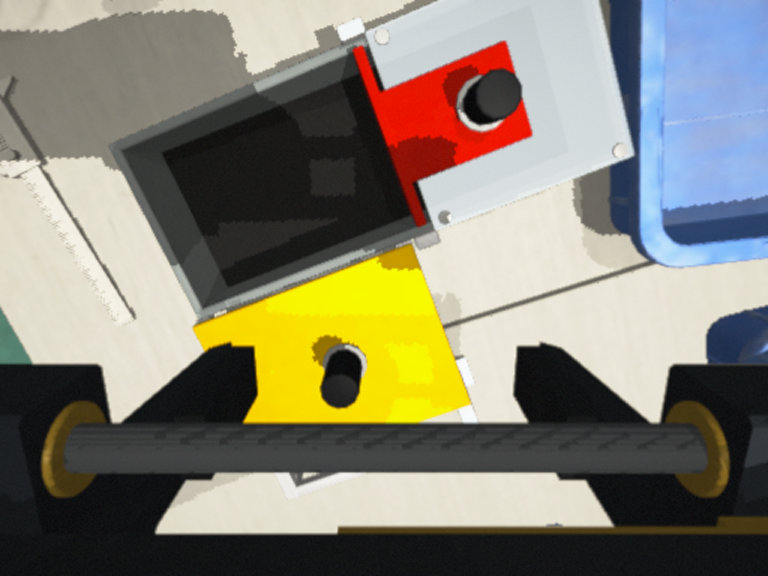

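The wrist view (768x576 px) shows the box well: chamber rim corners near (112,148), (198,325), shutter knob top (341,392), gate knob top (500,95), shutter edge (194,325)–(412,245).

Run:
```python
from h import *
import pickle
w=pickle.load(open("w1.pkl","rb"));k=1/1.5
f=lambda pts,z:onz(w,np.array(pts)*k,z)[:,:2].round(4).tolist()
print("rim corners outer",f([(112,148),(198,322)],.083))
print("yel edge",f([(194,326),(412,245),(470,405)],.089))
print("sk top",f([(341,391)],.128),"base",f([(340,362)],.095),"gk top",f([(500,95)],.128),"base",f([(482,110)],.092))
print("gate front top edge",f([(355,47),(418,225)],.085), "cell far corner",f([(633,157)],.083))
H=cv2.cvtColor(w["img"],cv2.COLOR_RGB2HSV)
m=((abs(H[...,0].astype(int)-27)<6)&(H[...,1]>150)).astype(np.uint8)
c=max(cv2.findContours(m,0,1)[0],key=cv2.contourArea)
for (x0,y0,x1,y1) in [(210,240,400,330)]:
    p=[]
    for u in range(145,265,4):
        col=np.where(m[:,u])[0]; p.append((u,col.min()))
    q=onz(w,p,.089)[:,:2]; v=cv2.fitLine(q.astype(np.float32),cv2.DIST_HUBER,0,.01,.01).ravel(); print("yaw from edge",np.degrees(np.arctan2(v[1],v[0])),v)
```

```text
rim corners outer [[0.3821, -0.1455], [0.3848, -0.2565]]
yel edge [[0.3845, -0.2569], [0.527, -0.2512], [0.5311, -0.3627]]
sk top [[0.4656, -0.309]] base [[0.463, -0.3055]] gk top [[0.5867, -0.1901]] base [[0.5849, -0.1926]]
gate front top edge [[0.5303, -0.1404], [0.534, -0.2417]] cell far corner [[0.6618, -0.2438]]
yaw from edge 2.7757576 [ 0.99882674  0.04842716  0.4554087  -0.25317568]
```

Request:
{"op": "send_rows", "data": {"motion": [{"x":3.75,"y":-0.38,"z":0.24,"rx":0,"ry":0,"rz":-0.078,"jaw":8.8},{"x":3.75,"y":-0.38,"z":0.24,"rx":0,"ry":0,"rz":-0.078,"jaw":8.8},{"x":3.75,"y":-0.38,"z":0.24,"rx":0,"ry":0,"rz":-0.078,"jaw":8.8},{"x":3.75,"y":-0.38,"z":0.24,"rx":0,"ry":0,"rz":-0.078,"jaw":8.8},{"x":3.75,"y":-0.38,"z":0.24,"rx":0,"ry":0,"rz":-0.078,"jaw":8.8}]}}

```text
clock: 1.7
tool_pos: [0.5163, -0.0798, 0.2125]
eef_rot: [0.682, 0.731, 0.0, 0.0]
contact_force: [0.4, 0.1, -0.2]
opening: 0.999
finger_force: 0.0
```

Run:
```python
from h import *
import pickle
plan((.456,.098,.2),26.4,5)
w=snap("wrist");pickle.dump(w,open("w3.pkl","wb"))
H=cv2.cvtColor(w["img"],cv2.COLOR_RGB2HSV)
save(w,"w3.png",None,1.5)
```

```text
at [ 0.5163 -0.0798  0.2125] thy 3.94 tilt z [ 0.  0. -1.] t 1.7 open 0.999 F [ 0.4  0.1 -0.2] ff 0.0
rows 5 shift cm [ 3.76 -0.38  0.25] turn [ 0.0001 -0.     -0.0784]
```

View pics/w3.png

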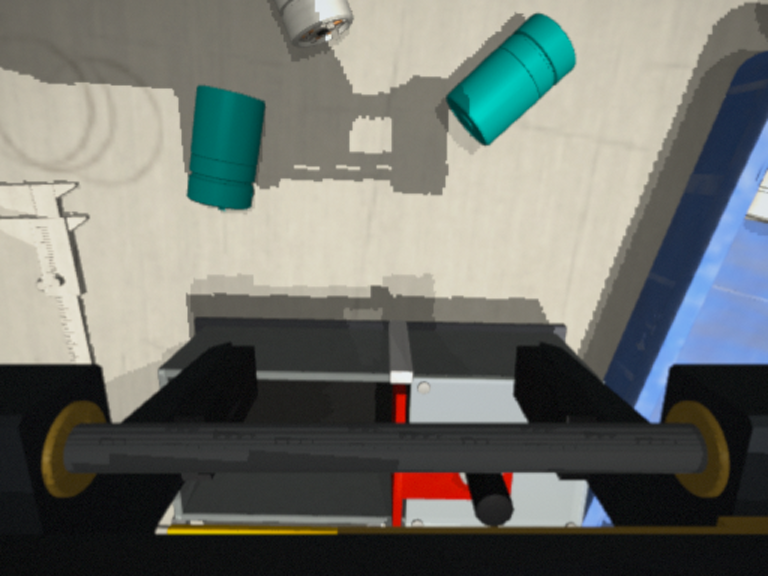

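The view shows the turquoise cans at (227,147) and (512,80), and the white can's end at (312,15). I approach to 8 cm short of the white can.

Run:
```python
from h import *
plan((.492,.026,.2),26.4,5)
```

```text
at [ 0.5155 -0.0715  0.2127] thy 4.67 tilt z [-0.     0.006 -1.   ] t 1.75 open 0.999 F [-1.7  6.2 -0.2] ff 0.0
rows 5 shift cm [ 2.02 -0.01  0.26] turn [ 0.0003 -0.0012 -0.0758]
```

Request:
{"op": "send_rows", "data": {"motion": [{"x":2,"y":0,"z":0.25,"rx":0,"ry":0,"rz":-0.0755,"jaw":8.8},{"x":2,"y":0,"z":0.25,"rx":0,"ry":0,"rz":-0.0755,"jaw":8.8},{"x":2,"y":0,"z":0.25,"rx":0,"ry":0,"rz":-0.0755,"jaw":8.8},{"x":2,"y":0,"z":0.25,"rx":0,"ry":0,"rz":-0.0755,"jaw":8.8},{"x":2,"y":0,"z":0.25,"rx":0,"ry":0,"rz":-0.0755,"jaw":8.8}]}}

```text
clock: 2.25
tool_pos: [0.4942, 0.0173, 0.2]
eef_rot: [0.532, 0.847, 0.0, -0.0]
contact_force: [0.4, 0.2, -1.2]
opening: 0.995
finger_force: 0.0
```

Run:
```python
from h import *
import pickle
snap("wrist");snap("wrist");w=snap("wrist");pickle.dump(w,open("w4.pkl","wb"))
H=cv2.cvtColor(w["img"],cv2.COLOR_RGB2HSV)
plan((.456,.098,.1),26.4,5)
m=((H[...,1]<22)&(H[...,2]>110)).astype(np.uint8)*255; m[235:]=0
m=cv2.morphologyEx(m,cv2.MORPH_OPEN,np.ones((5,5)))
for c in sorted(cv2.findContours(m,0,1)[0],key=cv2.contourArea)[-3:]:
    r=cv2.minAreaRect(c);bp=cv2.boxPoints(r);W=onz(w,bp,.0215);print(r,cv2.contourArea(c),"ctr",onz(w,[r[0]],.0215)[0].round(4));print(W[:,:2].round(4).tolist())
save(w,"w4.png",None,1.5)
```

```text
at [0.494  0.0173 0.2001] thy 25.63 tilt z [-0.001  0.    -1.   ] t 2.4 open 0.995 F [ 1.  -0.5  0.1] ff 0.0
rows 5 shift cm [1.78 0.02 2.  ] turn [-0.0001 -0.0001 -0.0027]
((253.0, 110.0), (4.0, 4.0), 90.0) 16.0 ctr [0.462  0.078  0.0215]
[[0.4594, 0.0789], [0.463, 0.0806], [0.4646, 0.0772], [0.4611, 0.0755]]
((253.0, 97.0), (4.0, 6.0), 90.0) 24.0 ctr [0.4568 0.089  0.0215]
[[0.4534, 0.0894], [0.4586, 0.0919], [0.4602, 0.0886], [0.455, 0.086]]
((254.5, 120.5), (7.0, 21.0), 90.0) 106.5 ctr [0.4677 0.0697 0.0215]
[[0.4569, 0.0682], [0.4755, 0.0772], [0.4785, 0.0712], [0.4598, 0.0621]]
```

View pics/w4.png

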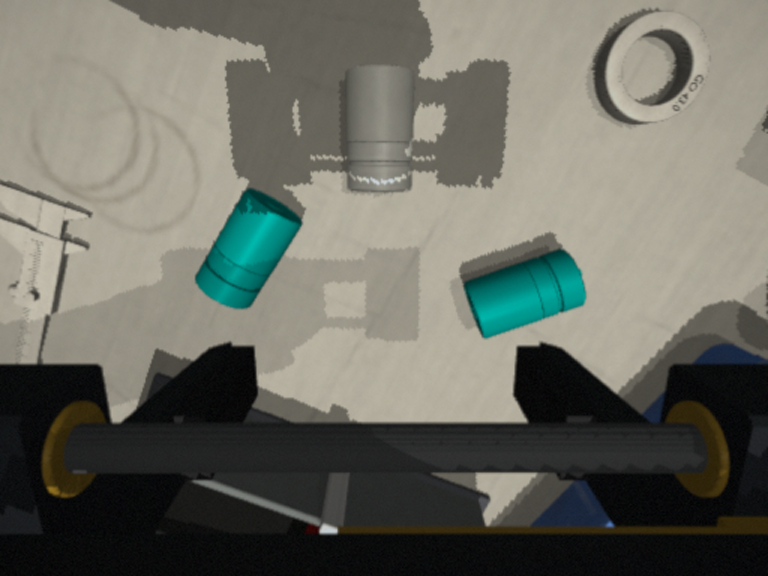

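The white can spans columns 347–412 and rows 66–190 and is aligned with the fingers. The turquoise cans at (248,250) and (525,292) are clear of the path.

Run:
```python
from h import *
import pickle
w=pickle.load(open("w4.pkl","rb"));k=1/1.5
P=lambda pts,z:onz(w,np.array(pts,float)*k,z)[:,:2].round(4)
for z in(.0215,.035):
  e=P([(347,128),(412,128),(379.5,66),(380,190)],z);print(z,e.tolist(),e[:2].mean(0),e[2:].mean(0),np.linalg.norm(e[0]-e[1]),np.linalg.norm(e[2]-e[3]))
e=P([(379.5,66),(380,190)],.03);v=e[0]-e[1];print(np.degrees(np.arctan2(v[1],v[0]))-90, e.mean(0))
c=e.mean(0)
plan((*c,.11),26,5)
t=P([(200,280),(300,220),(245,190),(250,308)],.03);print("turq",t.tolist())
```

```text
0.0215 [[0.4335, 0.0895], [0.4708, 0.1076], [0.4365, 0.1312], [0.4692, 0.0638]] [0.45215 0.09855] [0.45285 0.0975 ] 0.04145961890804111 0.07491361691975634
0.035 [[0.4348, 0.0892], [0.4705, 0.1064], [0.4377, 0.129], [0.469, 0.0646]] [0.45265 0.0978 ] [0.45335 0.0968 ] 0.03962738951785742 0.07160342170594922
25.967142708972233 [0.45315 0.09705]
at [0.494  0.0173 0.2001] thy 25.63 tilt z [-0.001  0.    -1.   ] t 2.4 open 0.995 F [ 1.  -0.5  0.1] ff 0.0
rows 5 shift cm [ 1.79 -0.04  1.8 ] turn [-0.0001 -0.0001 -0.0013]
turq [[0.3855, -0.0423], [0.4304, 0.0243], [0.3911, 0.0265], [0.4231, -0.0461]]
```

Request:
{"op": "send_rows", "data": {"motion": [{"x":1.79,"y":-0.04,"z":1.8,"rx":0,"ry":0,"rz":-0.0013,"jaw":8.8},{"x":1.79,"y":-0.04,"z":1.8,"rx":0,"ry":0,"rz":-0.0013,"jaw":8.8},{"x":1.79,"y":-0.04,"z":1.8,"rx":0,"ry":0,"rz":-0.0013,"jaw":8.8},{"x":1.79,"y":-0.04,"z":1.8,"rx":0,"ry":0,"rz":-0.0013,"jaw":8.8},{"x":1.79,"y":-0.04,"z":1.8,"rx":0,"ry":0,"rz":-0.0013,"jaw":8.8}]}}

```text
clock: 2.9
tool_pos: [0.4548, 0.0952, 0.1096]
eef_rot: [0.533, 0.846, -0.0, 0.001]
contact_force: [0.0, -0.1, 0.1]
opening: 0.997
finger_force: 0.0
```

Request:
{"op": "send_rows", "data": {"motion": [{"x":0,"y":0,"z":2.5,"rx":0,"ry":0,"rz":0,"jaw":8},{"x":0,"y":0,"z":2.5,"rx":0,"ry":0,"rz":0,"jaw":7},{"x":0,"y":0,"z":2.0,"rx":0,"ry":0,"rz":0,"jaw":7},{"x":0,"y":0,"z":1.5,"rx":0,"ry":0,"rz":0,"jaw":7},{"x":0,"y":0,"z":0.8,"rx":0,"ry":0,"rz":0,"jaw":7}]}}

```text
clock: 3.4
tool_pos: [0.4552, 0.0949, 0.0165]
eef_rot: [0.532, 0.847, -0.002, -0.0]
contact_force: [1.4, 1.3, -0.1]
opening: 0.794
finger_force: 0.0
```

Run:
```python
from h import *
plan((.4532,.097,.017),26,5)
```

```text
at [0.4552 0.0949 0.0165] thy 25.72 tilt z [-0.002 -0.003 -1.   ] t 3.4 open 0.794 F [ 1.4  1.3 -0.1] ff 0.0
rows 5 shift cm [ 0.06 -0.02 -0.01] turn [-0.0006  0.0003 -0.001 ]
```

Request:
{"op": "send_rows", "data": {"motion": [{"x":0.2,"y":0,"z":0,"rx":0,"ry":0,"rz":0,"jaw":6},{"x":0,"y":0,"z":0,"rx":0,"ry":0,"rz":0,"jaw":5},{"x":0,"y":0,"z":0,"rx":0,"ry":0,"rz":0,"jaw":4},{"x":0,"y":0,"z":0,"rx":0,"ry":0,"rz":0,"jaw":3.5},{"x":0,"y":0,"z":0,"rx":0,"ry":0,"rz":0,"jaw":3.5}], "grip_force": 15}}

```text
clock: 3.9
tool_pos: [0.4545, 0.0975, 0.0179]
eef_rot: [0.532, 0.847, -0.0, -0.0]
contact_force: [0.0, -0.3, 0.4]
opening: 0.484
finger_force: 15.0
```

Request:
{"op": "send_rows", "data": {"motion": [{"x":0,"y":0,"z":0,"rx":0,"ry":0,"rz":0,"jaw":3.5},{"x":0,"y":0,"z":0,"rx":0,"ry":0,"rz":0,"jaw":3.5},{"x":0,"y":0,"z":-2,"rx":0,"ry":0,"rz":0,"jaw":3.5},{"x":0,"y":0,"z":-4,"rx":0,"ry":0,"rz":0,"jaw":3.5},{"x":0,"y":0,"z":-4,"rx":0,"ry":0,"rz":0,"jaw":3.5}]}}

```text
clock: 4.4
tool_pos: [0.4535, 0.0974, 0.1187]
eef_rot: [0.531, 0.847, -0.001, -0.001]
contact_force: [1.6, 0.8, -0.6]
opening: 0.479
finger_force: 15.0
```

Run:
```python
from h import *
print("via");plan((.50,-0.03,.18),14,5)
plan((.460,-.197,.18),2.6,15)
```

```text
via
at [0.4535 0.0974 0.1187] thy 25.82 tilt z [-0.004 -0.001 -1.   ] t 4.4 open 0.479 F [ 1.6  0.8 -0.6] ff 14.992644796147943
rows 5 shift cm [-2.72 -0.05 -1.23] turn [-0.0008 -0.      0.0413]
at [0.4535 0.0974 0.1187] thy 25.82 tilt z [-0.004 -0.001 -1.   ] t 4.4 open 0.479 F [ 1.6  0.8 -0.6] ff 14.992644796147943
rows 15 shift cm [-1.92 -0.47 -0.41] turn [-0.0003  0.      0.027 ]
```

Request:
{"op": "send_rows", "data": {"motion": [{"x":-1.92,"y":-0.47,"z":-1.2,"rx":0,"ry":0,"rz":0.027,"jaw":3.5},{"x":-1.92,"y":-0.47,"z":-1.2,"rx":0,"ry":0,"rz":0.027,"jaw":3.5},{"x":-1.92,"y":-0.47,"z":-1.2,"rx":0,"ry":0,"rz":0.027,"jaw":3.5},{"x":-1.92,"y":-0.47,"z":-1.2,"rx":0,"ry":0,"rz":0.027,"jaw":3.5},{"x":-1.92,"y":-0.47,"z":-1.2,"rx":0,"ry":0,"rz":0.027,"jaw":3.5}]}}

```text
clock: 4.9
tool_pos: [0.4694, -0.0008, 0.1782]
eef_rot: [0.588, 0.809, -0.001, -0.001]
contact_force: [0.0, 0.3, -1.0]
opening: 0.48
finger_force: 15.0
```

Request:
{"op": "send_rows", "data": {"motion": [{"x":-1.92,"y":-0.47,"z":0,"rx":0,"ry":0,"rz":0.027,"jaw":3.5},{"x":-1.92,"y":-0.47,"z":0,"rx":0,"ry":0,"rz":0.027,"jaw":3.5},{"x":-1.92,"y":-0.47,"z":0,"rx":0,"ry":0,"rz":0.027,"jaw":3.5},{"x":-1.92,"y":-0.47,"z":0,"rx":0,"ry":0,"rz":0.027,"jaw":3.5},{"x":-1.92,"y":-0.47,"z":0,"rx":0,"ry":0,"rz":0.027,"jaw":3.5}]}}

```text
clock: 5.4
tool_pos: [0.4713, -0.0994, 0.1777]
eef_rot: [0.641, 0.767, -0.001, -0.001]
contact_force: [1.1, -0.1, -0.9]
opening: 0.483
finger_force: 15.0
```

Request:
{"op": "send_rows", "data": {"motion": [{"x":-1.92,"y":-0.47,"z":0,"rx":0,"ry":0,"rz":0.027,"jaw":3.5},{"x":-1.92,"y":-0.47,"z":0,"rx":0,"ry":0,"rz":0.027,"jaw":3.5},{"x":-1.92,"y":-0.47,"z":0,"rx":0,"ry":0,"rz":0.027,"jaw":3.5},{"x":-1.92,"y":-0.47,"z":0,"rx":0,"ry":0,"rz":0.027,"jaw":3.5},{"x":-1.92,"y":-0.47,"z":0,"rx":0,"ry":0,"rz":0.027,"jaw":3.5}]}}

```text
clock: 5.9
tool_pos: [0.46, -0.1974, 0.1777]
eef_rot: [0.691, 0.722, -0.001, -0.001]
contact_force: [-0.5, -0.8, -0.2]
opening: 0.481
finger_force: 15.0
```

Run:
```python
from h import *
import pickle
snap("top");plan((.460,-.197,.18),2.6,5)
t=snap("top");w=snap("wrist");save(w,"w5.png",None,1.5);pickle.dump((t,w),open("tw5.pkl","wb"))
save(t,"t5.png",(290,120,460,270),3.5)
```

```text
at [ 0.4587 -0.2017  0.1773] thy 2.17 tilt z [-0.004 -0.003 -1.   ] t 5.95 open 0.48 F [-0.4 -3.  -1.1] ff 14.992006290704012
rows 5 shift cm [ 0.09  0.03 -0.05] turn [-0.0008  0.0007 -0.0015]
```

View pics/w5.png

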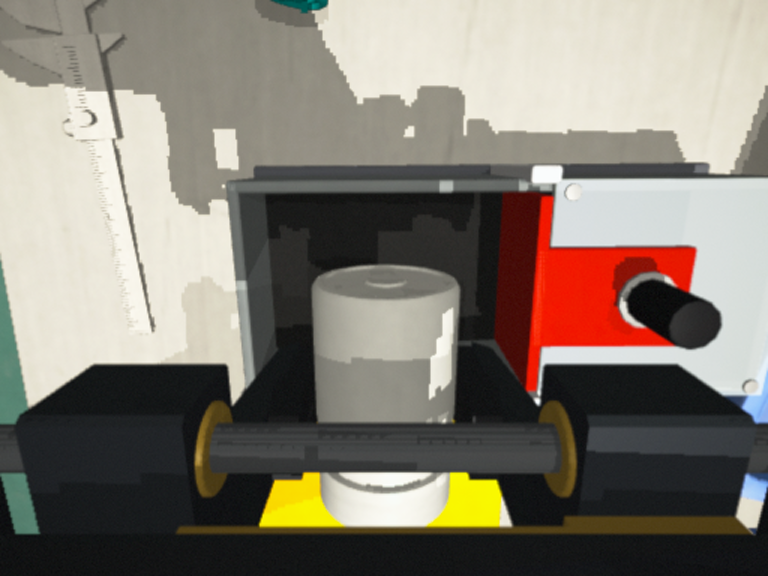

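The can is held upright between the pads at (385,380). The far rim of the chamber runs along row ~187, the front rim is at column ~240, and the gate is at column ~540.

Run:
```python
from h import *
import pickle
t,w=pickle.load(open("tw5.pkl","rb"));k=1/1.5
P=lambda pts,z:onz(w,np.array(pts,float)*k,z)[:,:2].round(4)
print("outer corner, rim far edge outer",P([(228,180),(535,181)],.083).tolist(),"inner",P([(245,192),(500,192)],.083).tolist())
print("gate face top",P([(552,195),(540,390)],.085).tolist(),"gk top",P([(696,322)],.128).tolist())
th=np.radians(2.6);X=np.array([np.cos(th),np.sin(th)]);Y=np.array([-X[1],X[0]]);c=np.array([.46,-.197])
for n,v in dict(corner=(-.076,.056),gk=(.125,0)).items():print(n,c+v[0]*X+v[1]*Y)
print("can far end top z~.17",P([(386,290)],.185))
plan((.460,-.197,.11),2.6,5)
```

```text
outer corner, rim far edge outer [[0.3821, -0.1428], [0.5293, -0.1375]] inner [[0.39, -0.1481], [0.5131, -0.1433]]
gate face top [[0.5377, -0.1436], [0.5451, -0.2465]] gk top [[0.5896, -0.1908]]
corner [ 0.38153791 -0.14450524]
gk [ 0.58487132 -0.19132963]
can far end top z~.17 [[ 0.4591 -0.1664]]
at [ 0.4598 -0.1976  0.1776] thy 2.45 tilt z [-0.002 -0.001 -1.   ] t 6.05 open 0.481 F [ 0.1  1.1 -1.2] ff 14.993240581825376
rows 5 shift cm [0.01 0.01 1.35] turn [-0.0005  0.0001 -0.0005]
```

Request:
{"op": "send_rows", "data": {"motion": [{"x":0,"y":0,"z":2.7,"rx":0,"ry":0,"rz":0,"jaw":3.5},{"x":0,"y":0,"z":2.7,"rx":0,"ry":0,"rz":0,"jaw":3.5},{"x":0,"y":0,"z":2.0,"rx":0,"ry":0,"rz":0,"jaw":3.5},{"x":0,"y":0,"z":1.5,"rx":0,"ry":0,"rz":0,"jaw":3.5},{"x":0,"y":0,"z":1.3,"rx":0,"ry":0,"rz":0,"jaw":3.5}]}}

```text
clock: 6.55
tool_pos: [0.4606, -0.1946, 0.075]
eef_rot: [0.69, 0.724, -0.0, -0.001]
contact_force: [0.1, -0.0, -0.5]
opening: 0.481
finger_force: 15.0
```

Request:
{"op": "send_rows", "data": {"motion": [{"x":0,"y":0,"z":1.0,"rx":0,"ry":0,"rz":0,"jaw":3.5},{"x":0,"y":0,"z":0.8,"rx":0,"ry":0,"rz":0,"jaw":3.5},{"x":0,"y":0,"z":0.5,"rx":0,"ry":0,"rz":0,"jaw":3.5},{"x":0,"y":0,"z":0.4,"rx":0,"ry":0,"rz":0,"jaw":3.5},{"x":0,"y":0,"z":0,"rx":0,"ry":0,"rz":0,"jaw":3.5}]}}

```text
clock: 7.05
tool_pos: [0.4604, -0.1965, 0.0487]
eef_rot: [0.691, 0.723, -0.001, -0.0]
contact_force: [-0.1, -0.2, -0.0]
opening: 0.481
finger_force: 15.0
```

Request:
{"op": "send_rows", "data": {"motion": [{"x":0,"y":0,"z":0.15,"rx":0,"ry":0,"rz":0,"jaw":3.5},{"x":0,"y":0,"z":0,"rx":0,"ry":0,"rz":0,"jaw":4.6},{"x":0,"y":0,"z":0,"rx":0,"ry":0,"rz":0,"jaw":5.2},{"x":0,"y":0,"z":0,"rx":0,"ry":0,"rz":0,"jaw":6},{"x":0,"y":0,"z":0,"rx":0,"ry":0,"rz":0,"jaw":7}]}}

```text
clock: 7.55
tool_pos: [0.4605, -0.1968, 0.0475]
eef_rot: [0.691, 0.723, -0.0, -0.0]
contact_force: [-0.4, -0.0, -0.4]
opening: 0.744
finger_force: 0.0
```

Request:
{"op": "send_rows", "data": {"motion": [{"x":0,"y":0,"z":0,"rx":0,"ry":0,"rz":0,"jaw":7},{"x":0,"y":0,"z":-1,"rx":0,"ry":0,"rz":0,"jaw":7},{"x":0,"y":0,"z":-3,"rx":0,"ry":0,"rz":0,"jaw":7},{"x":0,"y":0,"z":-4,"rx":0,"ry":0,"rz":0,"jaw":7},{"x":0,"y":0,"z":-4,"rx":0,"ry":0,"rz":0,"jaw":7}]}}

```text
clock: 8.05
tool_pos: [0.4599, -0.1964, 0.1691]
eef_rot: [0.691, 0.723, -0.001, -0.001]
contact_force: [1.3, -1.2, 0.1]
opening: 0.795
finger_force: 0.0
```

Run:
```python
from h import *
import pickle
w=snap("wrist");save(w,"w6.png",None,1.5);pickle.dump(w,open("w6.pkl","wb"))
th=np.radians(2.6);X=np.array([np.cos(th),np.sin(th)]);Y=np.array([-X[1],X[0]]);c=np.array([.461,-.197])
print(c-.111*Y, c)
plan((*(c-.111*Y),.17),2.6,5)
```

```text
[ 0.46603529 -0.30788573] [ 0.461 -0.197]
at [ 0.463  -0.1969  0.1745] thy 2.6 tilt z [ 0.007 -0.003 -1.   ] t 8.1 open 0.798 F [ 0.3 -0.5  3.4] ff 0.0
rows 5 shift cm [-2.22 -0.04  0.09] turn [0.0013 0.0006 0.    ]
```

View pics/w6.png

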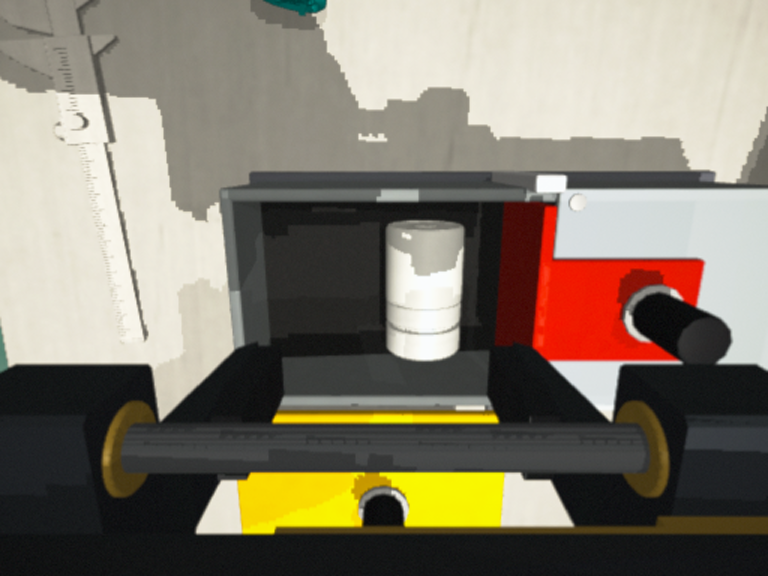

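The can lies crosswise in the chamber at (425,290); the shutter knob is at (382,505). Now to the shutter knob.

Request:
{"op": "send_rows", "data": {"motion": [{"x":-2.22,"y":0,"z":0,"rx":0,"ry":0,"rz":0,"jaw":6},{"x":-2.22,"y":0,"z":0,"rx":0,"ry":0,"rz":0,"jaw":5},{"x":-2.22,"y":0,"z":0,"rx":0,"ry":0,"rz":0,"jaw":5},{"x":-2.22,"y":0,"z":0,"rx":0,"ry":0,"rz":0,"jaw":5},{"x":-2.22,"y":0,"z":0,"rx":0,"ry":0,"rz":0,"jaw":5}]}}

```text
clock: 8.6
tool_pos: [0.4652, -0.3084, 0.1679]
eef_rot: [0.691, 0.723, -0.001, -0.0]
contact_force: [0.0, -0.4, -0.2]
opening: 0.564
finger_force: 0.0
```

Run:
```python
from h import *
snap("top");snap("top");plan((.4645,-.308,.108),2.6,5)
```

```text
at [ 0.4646 -0.3112  0.1674] thy 2.25 tilt z [-0.002 -0.003 -1.   ] t 8.7 open 0.57 F [-0.7 -0.1 -0.3] ff 0.0
rows 5 shift cm [0.07 0.   1.19] turn [-0.0003  0.0005 -0.0012]
```

Request:
{"op": "send_rows", "data": {"motion": [{"x":0.1,"y":0,"z":1.6,"rx":0,"ry":0,"rz":-0.003,"jaw":5},{"x":0.1,"y":0,"z":1.5,"rx":0,"ry":0,"rz":-0.003,"jaw":5},{"x":0,"y":0,"z":1.2,"rx":0,"ry":0,"rz":0,"jaw":5},{"x":0,"y":0,"z":1.0,"rx":0,"ry":0,"rz":0,"jaw":5},{"x":0,"y":0,"z":0.6,"rx":0,"ry":0,"rz":0,"jaw":4}]}}

```text
clock: 9.2
tool_pos: [0.4652, -0.305, 0.1077]
eef_rot: [0.689, 0.725, -0.001, -0.001]
contact_force: [-0.4, 0.3, 0.1]
opening: 0.502
finger_force: 0.0
```

Request:
{"op": "send_rows", "data": {"motion": [{"x":0,"y":0,"z":0,"rx":0,"ry":0,"rz":0,"jaw":3.2},{"x":0,"y":0,"z":0,"rx":0,"ry":0,"rz":0,"jaw":2.5},{"x":0,"y":0,"z":0,"rx":0,"ry":0,"rz":0,"jaw":1.5},{"x":0,"y":0,"z":0,"rx":0,"ry":0,"rz":0,"jaw":1.5},{"x":0,"y":0,"z":0,"rx":0,"ry":0,"rz":0,"jaw":1.5}], "grip_force": 15}}

```text
clock: 9.7
tool_pos: [0.4637, -0.3057, 0.1086]
eef_rot: [0.689, 0.725, -0.002, -0.001]
contact_force: [-6.0, -0.4, 4.4]
opening: 0.245
finger_force: 15.0
```

Run:
```python
from h import *
plan((.461,-.197,.107),2.6,10)
```

```text
at [ 0.4637 -0.3057  0.1086] thy 2.88 tilt z [-0.005 -0.001 -1.   ] t 9.7 open 0.245 F [-6.  -0.4  4.4] ff 14.983310317620635
rows 10 shift cm [1.09 0.03 0.02] turn [-0.0005  0.      0.0005]
```

Request:
{"op": "send_rows", "data": {"motion": [{"x":1.1,"y":-0.03,"z":0,"rx":0,"ry":0,"rz":0,"jaw":1.5},{"x":1.1,"y":-0.03,"z":0,"rx":0,"ry":0,"rz":0,"jaw":1.5},{"x":1.1,"y":0,"z":0,"rx":0,"ry":0,"rz":0,"jaw":1.5},{"x":1.1,"y":0,"z":0,"rx":0,"ry":0,"rz":0,"jaw":1.5},{"x":1.1,"y":0,"z":0,"rx":0,"ry":0,"rz":0,"jaw":1.5}]}}

```text
clock: 10.2
tool_pos: [0.4611, -0.2502, 0.1085]
eef_rot: [0.689, 0.725, -0.001, -0.001]
contact_force: [-4.1, -2.3, 3.1]
opening: 0.239
finger_force: 15.0
```

Request:
{"op": "send_rows", "data": {"motion": [{"x":1.1,"y":0,"z":0,"rx":0,"ry":0,"rz":0,"jaw":1.5},{"x":1.1,"y":0,"z":0,"rx":0,"ry":0,"rz":0,"jaw":1.5},{"x":1.1,"y":0,"z":0,"rx":0,"ry":0,"rz":0,"jaw":1.5},{"x":1.1,"y":0,"z":0,"rx":0,"ry":0,"rz":0,"jaw":1.5},{"x":0.4,"y":0,"z":0,"rx":0,"ry":0,"rz":0,"jaw":1.5}]}}

```text
clock: 10.7
tool_pos: [0.4588, -0.2009, 0.1085]
eef_rot: [0.688, 0.726, -0.001, -0.001]
contact_force: [-4.5, -1.9, 5.1]
opening: 0.239
finger_force: 15.0
```

Request:
{"op": "send_rows", "data": {"motion": [{"x":0.4,"y":0,"z":0,"rx":0,"ry":0,"rz":0,"jaw":1.5},{"x":0.3,"y":0,"z":0,"rx":0,"ry":0,"rz":0,"jaw":1.5},{"x":0.2,"y":0,"z":0,"rx":0,"ry":0,"rz":0,"jaw":1.5},{"x":0,"y":0,"z":0,"rx":0,"ry":0,"rz":0,"jaw":1.5},{"x":0,"y":0,"z":0,"rx":0,"ry":0,"rz":0,"jaw":1.5}]}}

```text
clock: 11.2
tool_pos: [0.4584, -0.1929, 0.1085]
eef_rot: [0.689, 0.725, -0.001, -0.001]
contact_force: [-5.4, -0.2, 6.2]
opening: 0.245
finger_force: 15.0
```

Request:
{"op": "send_rows", "data": {"motion": [{"x":0.2,"y":0,"z":0,"rx":0,"ry":0,"rz":0,"jaw":1.5},{"x":0.2,"y":0,"z":0,"rx":0,"ry":0,"rz":0,"jaw":1.5},{"x":0.2,"y":0,"z":0,"rx":0,"ry":0,"rz":0,"jaw":1.5},{"x":0,"y":0,"z":0,"rx":0,"ry":0,"rz":0,"jaw":1.5},{"x":0,"y":0,"z":0,"rx":0,"ry":0,"rz":0,"jaw":1.5}]}}

```text
clock: 11.7
tool_pos: [0.4583, -0.1922, 0.1085]
eef_rot: [0.69, 0.724, -0.003, 0.002]
contact_force: [-3.4, -11.1, 2.8]
opening: 0.241
finger_force: 15.0
```

Run:
```python
from h import *
plan((.461,-.197,.17),2.6,5)
```

```text
at [ 0.4583 -0.1922  0.1085] thy 2.7 tilt z [-0.002 -0.007 -1.   ] t 11.7 open 0.241 F [ -3.4 -11.1   2.8] ff 14.98616733122617
rows 5 shift cm [-0.1   0.05 -1.23] turn [-0.0005  0.0014  0.0003]
```

The shutter reached its stop (11 N). Release, rise, and check with the top camera numerically.

Request:
{"op": "send_rows", "data": {"motion": [{"x":0,"y":0,"z":0,"rx":0,"ry":0,"rz":0,"jaw":3},{"x":0,"y":0,"z":0,"rx":0,"ry":0,"rz":0,"jaw":5},{"x":0,"y":0,"z":0,"rx":0,"ry":0,"rz":0,"jaw":5},{"x":-0.3,"y":0,"z":-3,"rx":0,"ry":0,"rz":0,"jaw":5},{"x":-0.3,"y":0,"z":-3.5,"rx":0,"ry":0,"rz":0,"jaw":5}]}}

```text
clock: 12.2
tool_pos: [0.4591, -0.1922, 0.1732]
eef_rot: [0.688, 0.726, -0.0, -0.002]
contact_force: [0.2, 0.1, 1.0]
opening: 0.566
finger_force: 0.0
```

Request:
{"op": "send_rows", "data": {"motion": [{"x":-2,"y":0,"z":0,"rx":0,"ry":0,"rz":0,"jaw":5},{"x":-3,"y":0,"z":0,"rx":0,"ry":0,"rz":0,"jaw":5},{"x":-3,"y":0,"z":0,"rx":0,"ry":0,"rz":0,"jaw":5},{"x":-1,"y":0,"z":0,"rx":0,"ry":0,"rz":0,"jaw":5},{"x":0,"y":0,"z":0,"rx":0,"ry":0,"rz":0,"jaw":5}]}}

```text
clock: 12.7
tool_pos: [0.4639, -0.2842, 0.1731]
eef_rot: [0.69, 0.724, -0.0, -0.0]
contact_force: [-0.3, -0.0, -0.3]
opening: 0.569
finger_force: 0.0
```

Run:
```python
from h import *
snap("wrist")
w=snap("wrist");H=cv2.cvtColor(w["img"],cv2.COLOR_RGB2HSV);V=H[...,2]
y=((abs(H[...,0].astype(int)-27)<6)&(H[...,1]>150)).astype(np.uint8); y[235:]=0
ys,xs=np.where(y);q=onz(w,np.c_[xs,ys],.089);print("yellow extent",q.min(0).round(3),q.max(0).round(3))
r=((H[...,0]<8)&(H[...,1]>180)).astype(np.uint8);r[235:]=0
print("red bbox",cv2.boundingRect(r),"yel bbox",cv2.boundingRect(y))
d=((V<60)&(H[...,1]<120)).astype(np.uint8);d[238:]=0
n,l,st,ce=cv2.connectedComponentsWithStats(d)
for i in range(1,n):
    if st[i,4]>150: print(st[i],ce[i],onz(w,[ce[i]],.115)[0].round(4))
save(w,"w7.png",None,1.5)
plan((.585,-.190,.17),2.6,5)
```

```text
yellow extent [ 0.378 -0.254  0.089] [ 0.602 -0.146  0.089]
red bbox (349, 0, 141, 155) yel bbox (129, 0, 341, 163)
[ 437   51   75   45 2409] [477.10585305  74.20630967] [ 0.5892 -0.1886  0.115 ]
[ 235   52   39   43 1245] [254.15341365  73.47710843] [ 0.4591 -0.1947  0.115 ]
[174 228  33  10 232] [191.31465517 233.64655172] [ 0.4219 -0.2974  0.115 ]
[306 228  34  10 217] [321.56221198 233.98617512] [ 0.5092 -0.2932  0.115 ]
at [ 0.4642 -0.2816  0.1733] thy 3.04 tilt z [-0.001  0.001 -1.   ] t 12.8 open 0.569 F [-0.8  0.7  0.5] ff 0.0
rows 5 shift cm [1.71 2.51 0.07] turn [-0.0002 -0.0003  0.0015]
```

View pics/w7.png

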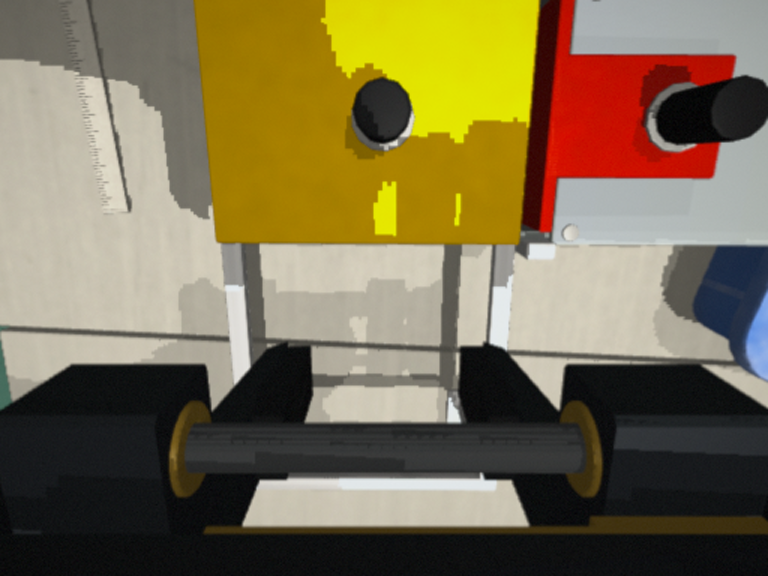

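The shutter is shut: its edge at row 243 is flush with the box side, knob at (382,112), gate knob top at (738,107). Now to the gate knob at about (0.584, -0.189).

Request:
{"op": "send_rows", "data": {"motion": [{"x":1.72,"y":2.5,"z":0,"rx":0,"ry":0,"rz":0.0015,"jaw":5},{"x":1.72,"y":2.5,"z":0,"rx":0,"ry":0,"rz":0.0015,"jaw":5},{"x":1.72,"y":2.5,"z":0,"rx":0,"ry":0,"rz":0.0015,"jaw":5},{"x":1.72,"y":2.5,"z":0,"rx":0,"ry":0,"rz":0.0015,"jaw":5},{"x":1.72,"y":2.5,"z":0,"rx":0,"ry":0,"rz":0.0015,"jaw":5}]}}

```text
clock: 13.3
tool_pos: [0.5854, -0.1879, 0.1733]
eef_rot: [0.69, 0.724, -0.0, -0.001]
contact_force: [-0.5, 0.2, -0.6]
opening: 0.567
finger_force: 0.0
```

Run:
```python
from h import *
snap("top");snap("top");plan((.5845,-.189,.111),2.6,5)
```

```text
at [ 0.5883 -0.1839  0.1738] thy 3.02 tilt z [ 0.003  0.005 -1.   ] t 13.4 open 0.567 F [0.3 0.6 0.3] ff 0.0
rows 5 shift cm [-0.1  -0.08  1.26] turn [ 0.0007 -0.0009  0.0015]
```

Request:
{"op": "send_rows", "data": {"motion": [{"x":-0.2,"y":-0.15,"z":1.6,"rx":0,"ry":0,"rz":0.003,"jaw":5},{"x":-0.2,"y":-0.1,"z":1.5,"rx":0,"ry":0,"rz":0.003,"jaw":5},{"x":0,"y":0,"z":1.3,"rx":0,"ry":0,"rz":0,"jaw":5},{"x":0,"y":0,"z":1.0,"rx":0,"ry":0,"rz":0,"jaw":5},{"x":0,"y":0,"z":0.7,"rx":0,"ry":0,"rz":0,"jaw":5}]}}

```text
clock: 13.9
tool_pos: [0.5815, -0.1956, 0.111]
eef_rot: [0.694, 0.72, -0.001, -0.001]
contact_force: [-0.3, 0.3, 0.0]
opening: 0.566
finger_force: 0.0
```

Request:
{"op": "send_rows", "data": {"motion": [{"x":0,"y":0,"z":0,"rx":0,"ry":0,"rz":0,"jaw":4},{"x":0,"y":0,"z":0,"rx":0,"ry":0,"rz":0,"jaw":3},{"x":0,"y":0,"z":0,"rx":0,"ry":0,"rz":0,"jaw":1.5},{"x":0,"y":0,"z":0,"rx":0,"ry":0,"rz":0,"jaw":1.5},{"x":0,"y":0,"z":0,"rx":0,"ry":0,"rz":0,"jaw":1.5}], "grip_force": 30}}

```text
clock: 14.4
tool_pos: [0.5835, -0.1958, 0.1129]
eef_rot: [0.694, 0.72, 0.001, 0.001]
contact_force: [3.1, -0.5, -0.6]
opening: 0.24
finger_force: 30.0
```

Request:
{"op": "send_rows", "data": {"motion": [{"x":0,"y":0,"z":0,"rx":0,"ry":0,"rz":0,"jaw":1.5},{"x":0,"y":0,"z":-0.2,"rx":0,"ry":0,"rz":0,"jaw":1.5},{"x":0,"y":0,"z":-0.3,"rx":0,"ry":0,"rz":0,"jaw":1.5},{"x":0,"y":0,"z":-0.3,"rx":0,"ry":0,"rz":0,"jaw":1.5},{"x":0,"y":0,"z":-0.3,"rx":0,"ry":0,"rz":0,"jaw":1.5}]}}

```text
clock: 14.9
tool_pos: [0.5834, -0.1958, 0.1231]
eef_rot: [0.694, 0.72, 0.001, 0.001]
contact_force: [5.8, -0.7, -5.4]
opening: 0.239
finger_force: 30.0
```

Lifting with about 5 N, as expected; continue.

Request:
{"op": "send_rows", "data": {"motion": [{"x":0,"y":0,"z":-0.8,"rx":0,"ry":0,"rz":0,"jaw":1.5},{"x":0,"y":0,"z":-0.8,"rx":0,"ry":0,"rz":0,"jaw":1.5},{"x":0,"y":0,"z":-0.8,"rx":0,"ry":0,"rz":0,"jaw":1.5},{"x":0,"y":0,"z":-0.8,"rx":0,"ry":0,"rz":0,"jaw":1.5},{"x":0,"y":0,"z":-0.8,"rx":0,"ry":0,"rz":0,"jaw":1.5}]}}

```text
clock: 15.4
tool_pos: [0.5834, -0.1958, 0.1633]
eef_rot: [0.694, 0.72, 0.001, 0.001]
contact_force: [6.1, -0.7, -6.3]
opening: 0.239
finger_force: 30.0
```

Request:
{"op": "send_rows", "data": {"motion": [{"x":0,"y":0,"z":-0.5,"rx":0,"ry":0,"rz":0,"jaw":1.5},{"x":0,"y":0,"z":-0.3,"rx":0,"ry":0,"rz":0,"jaw":1.5},{"x":0,"y":0,"z":-0.2,"rx":0,"ry":0,"rz":0,"jaw":1.5},{"x":0,"y":0,"z":-0.2,"rx":0,"ry":0,"rz":0,"jaw":1.5},{"x":0,"y":0,"z":0,"rx":0,"ry":0,"rz":0,"jaw":1.5}]}}

```text
clock: 15.9
tool_pos: [0.5833, -0.1958, 0.1732]
eef_rot: [0.694, 0.72, 0.001, -0.0]
contact_force: [9.8, -0.8, -16.5]
opening: 0.238
finger_force: 30.0
```

The gate is at its upper stop (60 mm, 16 N). Let go and retreat.

Request:
{"op": "send_rows", "data": {"motion": [{"x":0,"y":0,"z":0.1,"rx":0,"ry":0,"rz":0,"jaw":2.5},{"x":0,"y":0,"z":0,"rx":0,"ry":0,"rz":0,"jaw":5},{"x":0,"y":0,"z":0,"rx":0,"ry":0,"rz":0,"jaw":5},{"x":0,"y":0,"z":-1,"rx":0,"ry":0,"rz":0,"jaw":5},{"x":0,"y":0,"z":-4,"rx":0,"ry":0,"rz":0,"jaw":5}]}}

```text
clock: 16.4
tool_pos: [0.5792, -0.1958, 0.2219]
eef_rot: [0.694, 0.72, -0.003, -0.004]
contact_force: [-0.4, -1.6, 0.3]
opening: 0.565
finger_force: 0.0
```

Request:
{"op": "send_rows", "data": {"motion": [{"x":0,"y":0,"z":-3,"rx":0,"ry":0,"rz":0,"jaw":5},{"x":-3,"y":0,"z":0,"rx":0,"ry":0,"rz":0,"jaw":5},{"x":-4,"y":0,"z":0,"rx":0,"ry":0,"rz":0,"jaw":5},{"x":-4,"y":0,"z":0,"rx":0,"ry":0,"rz":0,"jaw":5},{"x":-2,"y":0,"z":0,"rx":0,"ry":0,"rz":0,"jaw":5}]}}

```text
clock: 16.9
tool_pos: [0.5858, -0.3307, 0.255]
eef_rot: [0.696, 0.719, -0.002, 0.001]
contact_force: [-0.1, -0.3, -0.6]
opening: 0.567
finger_force: 0.0
```

Request:
{"op": "send_rows", "data": {"motion": [{"x":-2,"y":0,"z":0,"rx":0,"ry":0,"rz":0,"jaw":5},{"x":0,"y":0,"z":0,"rx":0,"ry":0,"rz":0,"jaw":5},{"x":0,"y":0,"z":0,"rx":0,"ry":0,"rz":0,"jaw":5},{"x":0,"y":0,"z":0,"rx":0,"ry":0,"rz":0,"jaw":5},{"x":0,"y":0,"z":0,"rx":0,"ry":0,"rz":0,"jaw":5}]}}

```text
clock: 17.4
tool_pos: [0.5882, -0.3439, 0.2547]
eef_rot: [0.693, 0.721, -0.0, -0.0]
contact_force: [0.2, 0.1, 0.5]
opening: 0.567
finger_force: 0.0
```

Run:
```python
from h import *
import pickle
w=snap("wrist");a=snap("top");b=snap("side")
k=1/1.5625
plan((.585,-.19,.3),2.6,5)
old=pickle.load(open("ab.pkl","rb"))
# cell roof is clear: white pixels in the cell region per view; project cell corners
th=np.radians(2.6);X=np.array([np.cos(th),np.sin(th),0]);Y=np.array([-X[1],X[0],0]);c=np.array([.4595,-.196,.028])
def px(s,p):
    q=(np.linalg.inv(s["E"])@np.r_[p,1])[:3];q=np.array([q[0],-q[1],-q[2]])
    return cv2.projectPoints(q.reshape(1,1,3),np.zeros(3),np.zeros(3),s["K"],s["D"])[0].ravel()
for n,s in(("wrist",w),("top",a),("top0",old[0]),("side",b)):
    H=cv2.cvtColor(s["img"],cv2.COLOR_RGB2HSV)
    poly=np.array([px(s,c+x*X+y*Y+[0,0,.022]) for x,y in((.083,-.05),(.083,.05),(.19,.05),(.19,-.05))])
    print(n,poly.round(0).tolist())
    y=((abs(H[...,0].astype(int)-27)<6)&(H[...,1]>150)).astype(np.uint8)
    r=(((H[...,0]<8)|(H[...,0]>174))&(H[...,1]>180)).astype(np.uint8)
    if n=="side":r[:,:190]=0;r[:120 if 0 else 0]=0;r[170:]=0
    print(" yel",cv2.boundingRect(y)," red",cv2.boundingRect(r) if n in("side","wrist") else "")
    # sample of brightness along cell x at mid-lines
    for yy in(-.035,.035):
        print("  ",yy,[tuple(int(t) for t in H[tuple(np.clip(px(s,c+x*X+yy*Y+[0,0,.022])[::-1].round().astype(int),0,[383,511]))][1:]) for x in np.arange(.085,.195,.012)])
save(a,"fa.png",(290,120,460,270),3);save(b,"fb.png");save(w,"fw.png")
```

```text
at [ 0.5881 -0.3448  0.2544] thy 2.23 tilt z [-0.001 -0.    -1.   ] t 17.55 open 0.569 F [ 0.5  0.5 -0.3] ff 0.0
rows 5 shift cm [ 3.1   0.07 -0.91] turn [-0.0003  0.     -0.0013]
wrist [[217.0, 73.0], [213.0, -41.0], [327.0, -42.0], [322.0, 72.0]]
 yel (20, 0, 491, 357)  red (108, 0, 182, 67)
   -0.035 [(12, 176), (13, 177), (13, 176), (13, 177), (12, 176), (12, 177), (9, 191), (9, 189), (9, 192), (13, 182)]
   0.035 [(239, 111), (255, 187), (255, 193), (255, 194), (255, 195), (255, 194), (8, 188), (8, 191), (8, 189), (12, 174)]
top [[370.0, 188.0], [333.0, 189.0], [330.0, 150.0], [366.0, 149.0]]
 yel (334, 196, 47, 55)  red 
   -0.035 [(157, 101), (145, 100), (131, 99), (178, 173), (35, 131), (16, 62), (9, 58), (24, 161), (8, 159), (12, 154)]
   0.035 [(5, 145), (5, 145), (7, 146), (9, 148), (9, 147), (6, 161), (8, 162), (8, 163), (6, 159), (10, 153)]
top0 [[370.0, 188.0], [333.0, 189.0], [330.0, 150.0], [366.0, 149.0]]
 yel (378, 192, 47, 58)  red 
   -0.035 [(184, 173), (162, 168), (175, 173), (169, 175), (147, 167), (172, 166), (9, 147), (10, 148), (12, 153), (10, 154)]
   0.035 [(9, 146), (7, 146), (7, 147), (9, 148), (9, 148), (12, 149), (10, 149), (12, 149), (10, 153), (10, 153)]
side [[249.0, 154.0], [248.0, 170.0], [211.0, 170.0], [215.0, 154.0]]
 yel (0, 28, 428, 209)  red (226, 126, 26, 32)
   -0.035 [(9, 177), (11, 182), (8, 182), (8, 184), (8, 182), (10, 183), (10, 185), (8, 193), (8, 186), (10, 178)]
   0.035 [(5, 55), (17, 61), (4, 58), (13, 58), (4, 60), (9, 58), (17, 60), (9, 57), (9, 60), (21, 60)]
```

Run:
```python
from h import *
import pickle
b0=pickle.load(open("ab.pkl","rb"))
for n,o in(("top",b0[0]),("side",b0[1])):
    s=snap(n); H=cv2.cvtColor(s["img"],cv2.COLOR_RGB2HSV);G=cv2.cvtColor(o["img"],cv2.COLOR_RGB2HSV)
    f=lambda H:(((H[...,0]<8)|(H[...,0]>174))&(H[...,1]>140)&(H[...,2]>60)).astype(np.uint8)
    x0,y0,x1,y1=(325,140,380,195) if n=="top" else (205,105,265,175)
    print(n,"red now",cv2.boundingRect(f(H)[y0:y1,x0:x1]),"before",cv2.boundingRect(f(G)[y0:y1,x0:x1]))
    if n=="top":
        print((H[145:192:3,330:372:3,2].astype(int)-G[145:192:3,330:372:3,2]))
```

```text
top red now (17, 18, 38, 32) before (12, 23, 38, 30)
[[   0   -2    0   -1   -1   -1   -1   -1   -1   -1   -2   -2   -2    0]
 [   0   -1   -2   -1   -3    0    0   -1   -1   -1   -2   -1   -1   -1]
 [   0    0    1    2    2    3    2    4    3    5    6   -1   -1   -2]
 [  -1    1   15   16   17   17   18   16   18   18   19   -1   -2   -1]
 [  -1    3   13   18   18   19   18   12   11    5   10    0    2    0]
 [   0    2    9   18   17   19   12   24   26   19  -17  -91  -88   17]
 [  -1    2   14   16   16    6    6   24   22   -4 -116  -87  -89    5]
 [  -1   -1   12   12   10   -8  -16    4   20   -8  -14  -91  -88   16]
 [   1    0   -1   -1   -3   -1  -26   67   47   24  -12  -83    0   21]
 [   2    0   -1   -1   -2   19   53   74   77   49   19  -28    6   22]
 [   1   -1   -1   -1   -2   17   52   40   78   18   17  -13   21   21]
 [   1   -1   -1   -1   -2   18  -23  -37   -6   -3  -71  -74  -52  -49]
 [   2   -1   -1   -1   -1   14  -25  -41    1  -28  -74  -72  -51  -52]
 [   1    0   -1   -1    0   17  -25  -42    2  -68  -71  -71  -50  -54]
 [   3    1    0    0  -11   19  -13   -6    0  -73  -69  -71  -32  -37]
 [   2   -1   -3  -74  -75  -67 -103 -109 -110 -113 -116 -114 -114 -115]]
side red now (21, 19, 26, 34) before (22, 37, 26, 16)
```

The clear roof now shows the can's bright rectangle at the far end of the cell. The gate stands up in the side view and the shutter is shut, so I hand in.

```bash
python3 -c "
from plant import *
print(finish_job())"
```

```text
the job is handed in; nothing more can be done
None
```

I handed the job in at about 18 s with the white can in the cell, the yellow shutter shut, and the red gate fully up and released; the shutter was closed before the gate was lifted.

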